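# Isolate the curing box and hold its lid open

## Robot

A 7-joint arm with a two-finger parallel gripper is mounted at the origin on the work surface. World frame = base frame: x ahead of the robot, y to its left, z up, the work surface at z = 0. Lengths are in m, angles in rad, forces in N, time in s.
With the tool pointing down it reaches from about 0.425 to 0.925 m from the base axis. Payload 6.8 kg.
Tool frame: the origin (TCP) lies midway between the tips of the shut fingers; the grasp point (between the pads) lies 19 mm behind it; x points along the fingers, z is the direction in which the jaws open and shut, and the axes are right-handed (so a half turn about x gives the same grasp; the last joint's range is limited). The gripper opens to 85 mm and grips with 20 to 120 N. Pads are 22 mm wide; open, the fingers measure 114 mm over their backs; the gripper's body (76 mm by 85 mm) begins 54 mm behind the grasp point. The pads swing forward as they close: fully open they stand 13 mm farther back than shut.
Start: joints at [-1.321, 0.477, 0.022, 1.555, -0.011, 1.109, -0.083], TCP at [0.236, 0.632, 0.231] pointing down, gripper open.
Joint ranges: [-2.96, 2.96], [-0.34, 2.1], [-1.41, 1.46], [0.24, 2.44], [-1.37, 4.51], [0.17, 1.92], [-2.96, 2.96]. Speed limits (rad/s): [2.39, 2.39, 3.14, 3.14, 3.14, 3.14, 3.14].

## Interface

Orientations are given as a unit quaternion [w, x, y, z].
In Python, from station import bot gives the robot as it stands. The module is installed in compiled form; this text tells all that it offers.
- The arm moves only by the shell command python3 -m jog 'ROWS' [FORCE]. ROWS is text: rows parted by semicolons, each of 7 numbers parted by spaces: the shift along the tool's x, y, z in mm, then the turn, a rotation vector about the tool's x, y, z in units of 6 degrees (1.0 is 6 degrees), then the finger opening in mm, from 0 to 85.4. A call has 1 to 5 rows; each row shifts and turns the commanded pose from where the row before left it, along the tool's axes as they then stand; what a row does not reach is not made up. A row lasts 1/10 s, in which the tool goes at most 50 mm and 8.59 degrees, less where a joint would pass 70% of its speed; a pose out of reach is approached as far as the arm can. A call with a gripper value outside its range is refused whole. The fingers move at their own pace and stop on an object; FORCE is the grip in N (left out, the last holds). Time passes only in rows, so rows that do not move let the fingers close. It gives the time, the measured TCP pose, the force and the opening at its end, in the units of the state.
- bot.get_obs(): the state, without advancing time (a new reading comes with each control period).
- bot.read_camera(name): name is "scene" or "side" or "wrist"; returns (picture, depth): 384x512x3 uint8, red, green, blue; 384x512 float32, m along the optical axis (not along the pixel's ray), 0 where there is no reading.
- bot.calibration(name): a dict with "fx", "fy", "cx", "cy" (pixels), "T" (4x4, takes a point from camera to world coordinates). Camera axes: x right, y up, looking along -z (the intrinsics and any distortion apply to the point x, -y, -z); pixel columns grow to the right and rows downward; lengths in m; the calibration is good to about 2 mm. A picture is of the moment at which its call begins: read the wrist's pose just before it. calibration takes no time and is no camera call; for the wrist camera it gives the pose at the moment of the call.
- bot.hand_in(): hands the job in, once; it reports no verdict.
The state is a dict: "t": time; "q": joint angles; "joint_vel": joint speeds; "joint_torque": joint torques, N m; "eef_pos": TCP position; "tool_rot": TCP orientation; "contact_force": force on the tool from outside, world axes, zero at the start; "torque": the same for the moment, N m; "gripper_width": opening from 0.0 (shut) to 1.0 (fully open).
Only numpy, scipy, OpenCV 4.12 (cv2) and the standard library are available. Lean on these libraries where they do the work, as an engineer would, in place of code of your own. Each camera call takes 0.05 s, during which the arm holds its last target.

## Task

Turn the red rotary isolator fully clockwise from on to off so that the bowls in the curing box stop turning, and only then raise the box's lid, which has a bar handle on its front edge, and keep it open at 45 degrees for the inspection. The lid falls shut by itself, so finish while still holding the lid up with the gripper, the lid steady at 45 degrees. Leave all the other things on the table where they are.

Things in the scene. Friction and masses are not known exactly. Their poses are not given: they have to be found in the camera images.
- cure_box: Fixed brown wooden box, 200 (x) by 280 (y) by 120 high; flat lid hinged along its far (+x) upper edge. Origin: centre of the underside, z up; -x side roughly faces the robot. Position and yaw vary. On each y side, at the hinge end, a thin brass quarter arc (radius 105 mm, about the hinge) with a red tick at the lid's 45 degrees; it stands up to 115 mm above the rim, 12 out from the side.
- lid_hinge (a point): Point on the lid's hinge axis, middle of its length: (100, 0, 120) mm in the box's frame; axes as the box's.
- lid (a joint): Opening angle of the lid, rad: 0 shut (flat), 0.785 is 45 degrees, stop at 1.9. Wooden lid, 280 wide, 10 thick, 210 mm from the hinge to its front edge, which overhangs the box's front by 10 mm; hinged almost without friction it falls shut from below about 1.5 rad; lid and bar together weigh about 0.3 to 0.6 kg.
- lid_bar (a point): The lid's handle: round dark steel bar, 14 mm diameter, 120 long, carried 45 mm ahead of the lid's front edge by two arms (10 mm thick, 56 left and right of the middle): free gap 38 mm. Origin: middle of the bar, 255 mm from the hinge axis along the lid, 5 mm to its outer side; 126 mm above the table when shut. Turns with the lid: y along the bar, x to the hinge, z outward from the lid's face.
- switch_box: Fixed grey isolator box, 120 by 120 by 60 mm high, with a yellow round plate on its top. Origin: centre of the underside, z up. It may stand to the left or the right of the curing box and its yaw varies. A green dot marks on (towards the box's -x), a white dot off.
- switch_handle (a joint): Angle of the isolator handle, rad: 0 is on (end stop), 1.047 (60 degrees, clockwise seen from above) is off (end stop). Stiff (about 0.12 N m), it stays where it is left.
- switch_grip (a point): Point on the isolator handle's vertical axis at the height to grip, 94 mm above the table. The handle is a red upright bar, 74 long, 16 wide, its top 111 mm above the table, on a black disc of 30 mm radius whose top is at 72 mm. The frame turns with the handle: x along the bar, z up; a white line on top marks the bar's -x end.
- lacquer_tin: Bystander: closed black tin, 72 mm diameter, 85 high, loose. Origin: centre of its underside.
- bowl_stand: Bystander: red bowl upside down on a brown turned stick with a round foot, 116 mm greatest diameter, 190 high, loose. Origin: centre of its underside.
- red_bowl: Bystander: open red bowl, 116 mm diameter, 62 high, loose. Origin: centre of its underside.
- black_dish: Bystander: black open dish, 100 mm diameter, 34 high, loose on a gold-brown board 10 mm thick. Origin: centre of its underside.
- spatula: Bystander: brown-handled spatula, 170 long, lying loose on the gold-brown board. Origin: underside of its middle.
- brush: Bystander: brush, 180 long, lying loose. Origin: underside of its middle.
Mind the look-alikes: they are no part of the job. Leave any orange look-alike of the switch_box alone.

How it is judged:
On the way:
1. the isolator is turned to off while the lid is still shut (value of joint switch_handle above 0.95 rad and value of joint lid below 0.06 rad), for 0.2 s.
At the end, for the whole second after the job is handed in: Through the last second the lid stands at 45 degrees, 7 degrees either way (0.665 to 0.905 rad), and is still (under 0.05 rad/s), the fingers bear on the lid or its bar with more than 0.5 N, and the isolator is at off (above 0.95 rad) (value of joint lid between 0.665 and 0.905 rad and velocity of joint lid between -0.05 and 0.05 rad/s and contact force between the fingers and lid above 0.5 N and value of joint switch_handle above 0.95 rad); the arm keeps its last pose, push and grip.
It fails at once if the lid is raised (above 0.12 rad) while the isolator is not off (below 0.9 rad) (value of joint lid above 0.12 rad and value of joint switch_handle below 0.9 rad).
It fails at once if a bystander (tin, bowl on its stick, red bowl, black dish, spatula or brush) is moved more than 30 mm (distance of any of lacquer_tin, bowl_stand, red_bowl, black_dish, spatula, brush from where it was at the start of the episode above 0.03 m).
It also fails if it takes over 48 s, if anything falls off the work surface, if the arm or the gripper's body presses on something with over 40 N, if the wrist force passes 120 N, or if a joint passes its speed limit or range.

## Working session

There is one attempt and no reset: what is moved stays moved. The work goes in short steps, Python scripts to look and compute and a shell command to move; the robot and the scene stay as the last step left them, time stands still between calls to the robot, and variables do not carry over. Pictures are saved under pics/ and viewed, and the job is handed in when it is done.

```bash
mkdir -p pics; ls
python3 - <<'E'
from station import bot
import cv2,numpy as np
o=bot.get_obs();print({k:np.round(v,3) for k,v in o.items()})
for n in ("scene","side","wrist"):
    c=bot.calibration(n);p,d=bot.read_camera(n)
    np.savez(f"pics/{n}0.npz",p=p,d=d,T=c["T"],k=[c["fx"],c["fy"],c["cx"],c["cy"]])
    cv2.imwrite(f"pics/{n}0.png",p[...,::-1]);print(n,{k:np.round(v,3) for k,v in c.items()})
E
```

```text
pics
{'t': np.float64(0.0), 'q': array([-1.321,  0.478,  0.022,  1.556, -0.012,  1.109, -0.083]), 'joint_vel': array([ 0.001,  0.   ,  0.001, -0.001,  0.003, -0.001,  0.   ]), 'joint_torque': array([ 0.0000e+00, -5.9646e+01,  1.6080e+00, -2.8120e+01,  1.2000e-02,
        9.0000e-03, -0.0000e+00]), 'eef_pos': array([0.236, 0.632, 0.23 ]), 'tool_rot': array([ 0.58 , -0.403,  0.582,  0.403]), 'contact_force': array([-0.729,  0.393,  0.057]), 'torque': array([-0.001,  0.021,  0.016]), 'gripper_width': np.float64(0.996)}
scene {'fx': np.float64(432.092), 'fy': np.float64(432.092), 'cx': np.float64(260.589), 'cy': np.float64(194.163), 'T': array([[-0.084, -0.828,  0.555,  1.383],
       [ 0.996, -0.065,  0.054,  0.08 ],
       [-0.009,  0.557,  0.83 ,  1.344],
       [ 0.   ,  0.   ,  0.   ,  1.   ]])}
side {'fx': np.float64(375.798), 'fy': np.float64(375.798), 'cx': np.float64(257.715), 'cy': np.float64(185.223), 'T': array([[ 0.873,  0.332, -0.358,  0.006],
       [-0.488,  0.585, -0.647, -0.963],
       [-0.006,  0.739,  0.673,  1.12 ],
       [ 0.   ,  0.   ,  0.   ,  1.   ]])}
wrist {'fx': np.float64(269.9), 'fy': np.float64(269.9), 'cx': np.float64(255.663), 'cy': np.float64(188.486), 'T': array([[ 0.349, -0.9  , -0.26 ,  0.169],
       [ 0.937,  0.335,  0.099,  0.658],
       [-0.002, -0.278,  0.961,  0.372],
       [ 0.   ,  0.   ,  0.   ,  1.   ]])}
```

View pics/scene0.png

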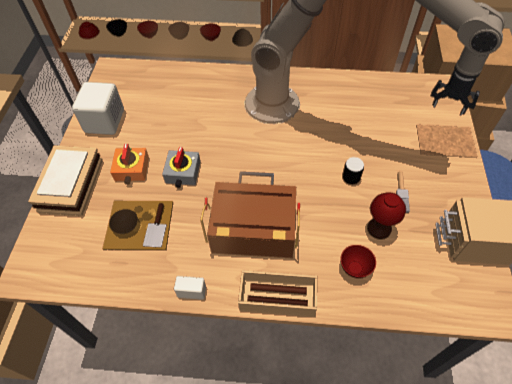

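View pics/side0.png

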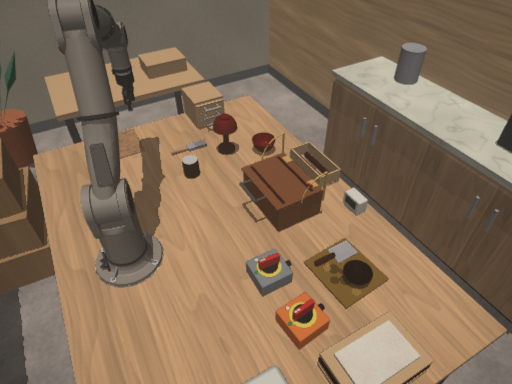

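View pics/wrist0.png

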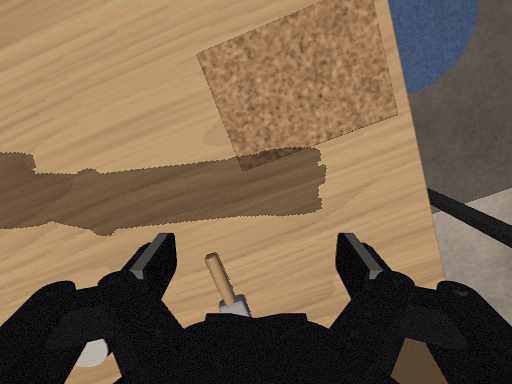

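The scene view shows the grey switch at about (181,163), the curing box at about (255,215) with its bar at (256,175), and the orange look-alike at (128,162). I'll enlarge these.

```bash
cat > h.py <<'E'
import numpy as np,cv2
def load(n):
    z=np.load(f"pics/{n}.npz");return z["p"],z["d"],z["T"],z["k"]
def pw(n,u,v,d=None):
    p,D,T,k=load(n)
    if d is None: d=D[int(round(v)),int(round(u))]
    return (T@np.array([(u-k[2])/k[0]*d,-(v-k[3])/k[1]*d,-d,1]))[:3]
def pz(n,u,v,z):  # ray to height z
    p,D,T,k=load(n)
    r=T[:3,:3]@np.array([(u-k[2])/k[0],-(v-k[3])/k[1],-1.]);o=T[:3,3]
    return o+r*(z-o[2])/r[2]
def crop(n,x0,y0,x1,y1,s,out):
    p=load(n)[0][y0:y1,x0:x1,::-1]
    cv2.imwrite(out,cv2.resize(p,None,fx=s,fy=s,interpolation=cv2.INTER_CUBIC))
def cloud(n):
    p,D,T,k=load(n)
    v,u=np.mgrid[:384,:512]
    P=np.stack([(u-k[2])/k[0]*D,-(v-k[3])/k[1]*D,-D],-1)@T[:3,:3].T+T[:3,3]
    return p,P,D
E
python3 - <<'E'
from h import *
crop("scene0",155,140,315,260,5,"pics/c1.png")
crop("side0",230,130,350,330,3,"pics/c2.png")
crop("scene0",155,140,215,195,10,"pics/c3.png")
E
```

```text
(no output)
```

View pics/c1.png

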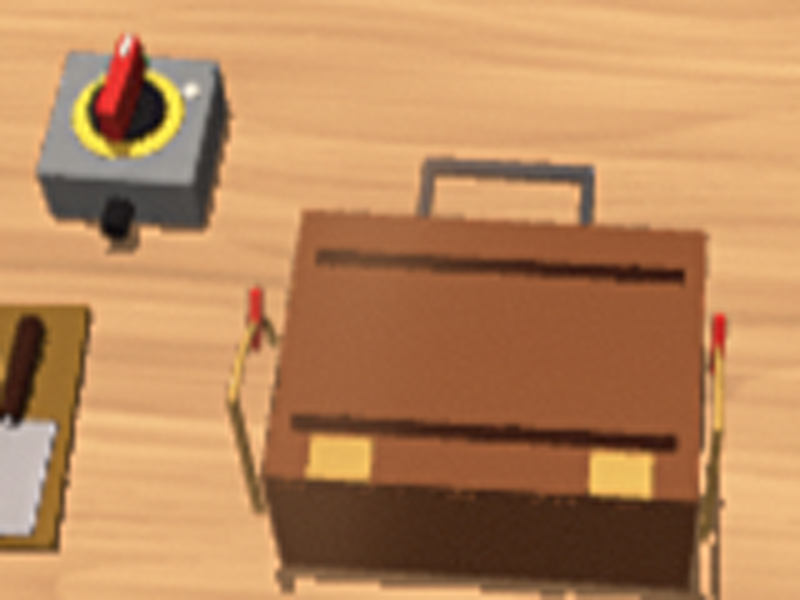

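View pics/c2.png

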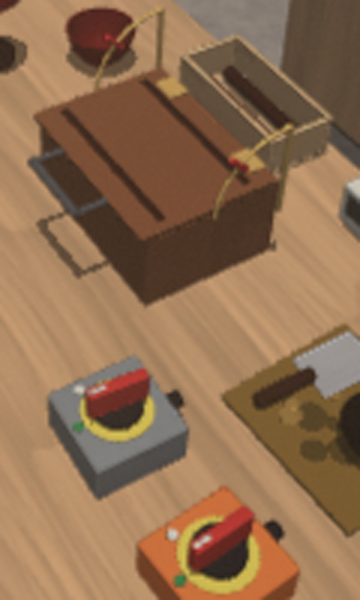

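View pics/c3.png

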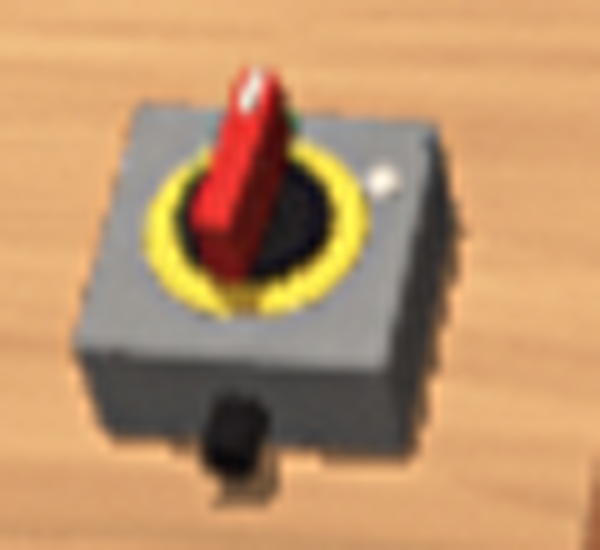

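Run:
```python
from h import *
np.set_printoptions(precision=4,suppress=True)
S=[pz("scene0",155+a/10,140+b/10,.06) for a,b in [(140,105),(437,125),(388,370),(78,352)]]
print("sw",np.array(S)[:,:2],np.mean(S,0))
L=np.array([pz("scene0",155+a/5,140+b/5,.13) for a,b in [(303,211),(707,231),(695,497),(266,478)]])
print("lid",L[:,:2],L.mean(0), np.linalg.norm(L-np.roll(L,-1,0),axis=1))
# cloud based
for n in("scene0","side0"):
    p,P,D=cloud(n)
    p=p.astype(int)
    x,y,z=P[...,0],P[...,1],P[...,2]
    c=np.mean(S,0)
    near=(np.hypot(x-c[0],y-c[1])<.06)&(D>0)
    red=near&(p[...,0]>120)&(p[...,1]<70)&(p[...,2]<70)&(z>.1)
    print(n,"red top",red.sum(),P[red].mean(0), z[red].max()); 
    rr=cv2.minAreaRect((P[red][:,:2]*1000).astype(np.float32));print(rr)
    yl=near&(p[...,0]>180)&(p[...,1]>160)&(p[...,2]<110); print("yellow",yl.sum(),P[yl].mean(0),cv2.fitEllipse((P[yl][:,:2]*1000).astype(np.float32)))
    top=(np.hypot(x-c[0],y-c[1])<.1)&(abs(z-.06)<.006)&(abs(p[...,0]-p[...,1])<25)&(D>0)
    print("top",top.sum(),cv2.minAreaRect((P[top][:,:2]*1000).astype(np.float32)))
    lc=L.mean(0)
    lid=(np.hypot(x-lc[0],y-lc[1])<.2)&(abs(z-.13)<.006)&(D>0)&(p[...,0]-p[...,2]>30)
    print("lid",lid.sum(),cv2.minAreaRect((P[lid][:,:2]*1000).astype(np.float32)))
    h=(x<lc[0]-.105)&(x>lc[0]-.2)&(abs(y-lc[1])<.12)&(z>.10)&(D>0)
    print("bar",h.sum(),P[h].mean(0),z[h].max(),cv2.minAreaRect((P[h][:,:2]*1000).astype(np.float32)))
for nm,(u,v) in dict(tin=(353,165),bst=(386,210)).items(): print(nm,pw("scene0",u,v))
```

```text
sw [[ 0.3516 -0.3724]
 [ 0.3526 -0.2566]
 [ 0.469  -0.2556]
 [ 0.4699 -0.3714]] [ 0.4108 -0.314   0.06  ]
lid [[ 0.535  -0.1584]
 [ 0.53    0.1201]
 [ 0.7355  0.1204]
 [ 0.7437 -0.1522]] [ 0.636  -0.0176  0.13  ] [0.2785 0.2056 0.2727 0.2088]
scene0 red top 51 [ 0.4159 -0.3176  0.1093] 0.11549607106458804
((410.7101135253906, -317.1357116699219), (15.759489059448242, 67.3636245727539), 85.37297058105469)
yellow 105 [ 0.4132 -0.3153  0.06  ] ((404.259033203125, -319.3265686035156), (74.17471313476562, 77.44435119628906), 104.1086196899414)
top 529 ((409.7889404296875, -317.14996337890625), (122.25662994384766, 119.2564468383789), 0.7248966097831726)
lid 4560 ((610.244384765625, -18.766128540039062), (267.4283447265625, 296.02569580078125), 0.4230164885520935)
bar 198 [ 0.4965 -0.0176  0.1277] 0.1393751120770368 ((503.4114074707031, -1.967742919921875), (200.60372924804688, 54.67562484741211), 89.82283782958984)
side0 red top 62 [ 0.4066 -0.321   0.1105] 0.11533140450940982
((399.9762878417969, -318.61724853515625), (15.834385871887207, 71.85302734375), 84.92711639404297)
yellow 92 [ 0.397  -0.339   0.0611] ((404.3403015136719, -309.7613220214844), (78.02717590332031, 90.17144012451172), 160.66220092773438)
top 695 ((400.0354309082031, -318.2795715332031), (121.57874298095703, 120.13961029052734), 89.68318176269531)
lid 2471 ((603.8355102539062, -21.30963134765625), (263.8826904296875, 296.2991943359375), 0.7121222615242004)
bar 254 [ 0.505  -0.0225  0.129 ] 0.13762053716657785 ((501.13775634765625, -16.322341918945312), (237.30401611328125, 59.66698455810547), 89.9615249633789)
tin [0.3845 0.3253 0.0816]
bst [0.6324 0.4046 0.1766]
```

```bash
cat >> h.py <<'E'
from scipy.spatial.transform import Rotation as Ro
def pose(bot):
    o=bot.get_obs();q=o["tool_rot"];return np.array(o["eef_pos"]),Ro.from_quat([q[1],q[2],q[3],q[0]]),o
def down(a): # tool down, tool z at yaw a deg
    a=np.radians(a);X=np.array([0,0,-1.]);Z=np.array([np.cos(a),np.sin(a),0]);return Ro.from_matrix(np.c_[X,np.cross(Z,X),Z])
def plan(bot,pos,R,n=None):
    """total shift in current tool axes mm, turn units; per-row for n rows (screw-free: shift re-expressed each row)"""
    p,R0,o=pose(bot)
    rv=(R0.inv()*R).as_rotvec();d=np.array(pos)-p
    nn=n or int(np.ceil(max(np.linalg.norm(d)/.045,np.degrees(np.linalg.norm(rv))/8.,1)))
    print("rows",nn,"per-row turn units",np.round(np.degrees(rv)/6/nn,3),"dist",np.round(d*1000,1))
    for i in range(nn):
        Ri=R0*Ro.from_rotvec(rv*i/nn)
        print(np.round(Ri.inv().apply(d/nn)*1000,1))
def st(bot):
    p,R,o=pose(bot);print("t",round(float(o["t"]),2),"p",np.round(p,4),"tx",np.round(R.apply([1,0,0]),3),"tz",np.round(R.apply([0,0,1]),3),"yaw z",round(float(np.degrees(np.arctan2(*R.apply([0,0,1])[1::-1]))),1),"q",np.round(o["q"],2),"F",np.round(o["contact_force"],1),"M",np.round(o["torque"],2),"g",round(float(o["gripper_width"]),3))
E
python3 - <<'E'
from h import *
from station import bot
st(bot);p,R,o=pose(bot);print(R.as_matrix().round(3))
E
```

```text
t 0.15 p [0.2363 0.6318 0.2305] tx [-0.    -0.001 -1.   ] tz [ 0.35   0.937 -0.001] yaw z 69.5 q [-1.32  0.48  0.02  1.56 -0.01  1.11 -0.08] F [ 0.2 -0.1  0.4] M [-0.03  0.   -0.02] g 0.995
[[-0.    -0.937  0.35 ]
 [-0.001  0.35   0.937]
 [-1.    -0.    -0.001]]
```

```bash
python3 -m jog '-40 0 0 0 0 0 85;-40 -10 -8 0 0 0 85;-5 -36 -26 0 0 0 85;0 -36 -26 0 0 0 85;0 -36 -26 0 0 0 85' && python3 -m jog '0 -36 -26 0 0 0 85;0 -36 -26 0 0 0 85;0 -36 -26 0 0 0 85;0 -36 -26 0 0 0 85;0 -36 -26 0 0 0 85'
python3 - <<'E'
from h import *
from station import bot
st(bot);plan(bot,[.50,-.05,.30],down(78))
E
```

```text
t: 0.65
eef_pos: [0.3175, 0.509, 0.3165]
tool_rot: [0.581, -0.403, 0.581, 0.403]
contact_force: [0.4, -0.9, 0.5]
gripper_width: 0.99
t: 1.15
eef_pos: [0.4405, 0.3238, 0.3162]
tool_rot: [0.581, -0.403, 0.581, 0.403]
contact_force: [0.0, 0.2, -0.6]
gripper_width: 0.995
t 1.15 p [0.4405 0.3238 0.3162] tx [-0.  0. -1.] tz [ 0.35   0.937 -0.   ] yaw z 69.5 q [-0.9   0.19  0.18  1.77 -0.04  1.19  0.5 ] F [ 0.   0.2 -0.6] M [ 0.04 -0.03 -0.02] g 0.995
rows 9 per-row turn units [-0.157 -0.    -0.   ] dist [  59.5 -373.8  -16.2]
[  1.8 -20.7 -36.6]
[  1.8 -20.1 -36.9]
[  1.8 -19.5 -37.2]
[  1.8 -18.9 -37.6]
[  1.8 -18.3 -37.9]
[  1.8 -17.7 -38.2]
[  1.8 -17.  -38.5]
[  1.8 -16.4 -38.7]
[  1.8 -15.7 -39. ]
```

```bash
python3 -m jog '2 -21 -37 -.16 0 0 85;2 -20 -37 -.16 0 0 85;2 -20 -37 -.16 0 0 85;2 -19 -38 -.16 0 0 85;2 -18 -38 -.16 0 0 85' && python3 -m jog '2 -18 -38 -.16 0 0 85;2 -17 -38 -.16 0 0 85;2 -16 -39 -.16 0 0 85;2 -16 -39 -.16 0 0 85'
python3 - <<'E'
from h import *
from station import bot
st(bot);plan(bot,[.41,-.325,.27],down(85))
E
```

```text
t: 1.65
eef_pos: [0.473, 0.1151, 0.3061]
tool_rot: [0.563, -0.427, 0.563, 0.427]
contact_force: [0.9, -0.2, -0.2]
gripper_width: 0.994
t: 2.05
eef_pos: [0.4999, -0.0504, 0.2982]
tool_rot: [0.549, -0.446, 0.549, 0.446]
contact_force: [0.5, 0.5, -0.2]
gripper_width: 0.995
t 2.05 p [ 0.4999 -0.0504  0.2982] tx [ 0.  0. -1.] tz [0.205 0.979 0.   ] yaw z 78.2 q [-0.44  0.12  0.46  1.9  -0.06  1.13  1.41] F [ 0.5  0.5 -0.2] M [-0.   -0.04 -0.04] g 0.995
rows 7 per-row turn units [-0.162  0.     0.   ] dist [ -89.9 -274.6  -28.2]
[  4.    4.5 -41. ]
[  4.    5.2 -40.9]
[  4.    5.9 -40.8]
[  4.    6.6 -40.7]
[  4.    7.3 -40.6]
[  4.    8.  -40.5]
[  4.    8.7 -40.3]
```

```bash
python3 -m jog '4 4.5 -41 -.16 0 0 85;4 5 -41 -.16 0 0 85;4 6 -41 -.16 0 0 85;4 6.5 -41 -.16 0 0 85;4 7 -41 -.16 0 0 85' && python3 -m jog '4 8 -40 -.16 0 0 85;4 8.5 -40 -.16 0 0 85;0 0 0 0 0 0 85;0 0 0 0 0 0 85'
python3 - <<'E'
from h import *
from station import bot
st(bot)
n="wrist"
c=bot.calibration(n);p,d=bot.read_camera(n)
np.savez(f"pics/{n}1.npz",p=p,d=d,T=c["T"],k=[c["fx"],c["fy"],c["cx"],c["cy"]])
cv2.imwrite(f"pics/{n}1.png",p[...,::-1])
E
```

```text
t: 2.55
eef_pos: [0.4353, -0.2471, 0.2782]
tool_rot: [0.53, -0.468, 0.529, 0.469]
contact_force: [-0.1, -1.2, 0.4]
gripper_width: 0.993
t: 2.95
eef_pos: [0.41, -0.3239, 0.27]
tool_rot: [0.522, -0.476, 0.523, 0.477]
contact_force: [-0.4, 1.5, -0.0]
gripper_width: 0.994
t 2.95 p [ 0.41   -0.3239  0.27  ] tx [-0.001  0.    -1.   ] tz [0.092 0.996 0.   ] yaw z 84.7 q [-0.02  0.21  0.67  1.9  -0.15  1.08  2.19] F [-0.4  1.5 -0. ] M [ 0.03 -0.08  0.05] g 0.994
```

View pics/wrist1.png

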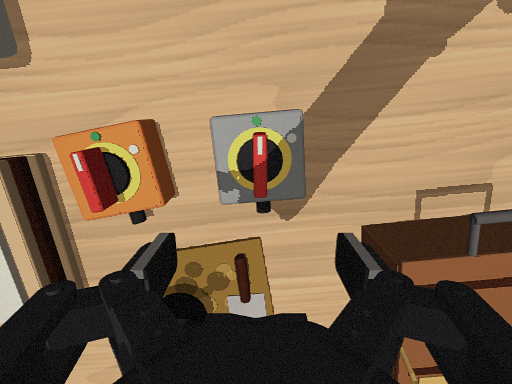

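The handle is clear here, running from the white end at (261,133) to about (260,195), in line with the green dot at (256,120).

Run:
```python
from h import *
np.set_printoptions(precision=4,suppress=True)
crop("wrist1",200,100,320,220,6,"pics/c4.png")
p,P,D=cloud("wrist1");p=p.astype(int)
m=np.zeros(D.shape,bool);m[110:220,205:310]=1
red=m&(p[...,0]>110)&(p[...,1]<60)&(D>0)
t=red&(P[...,2]>.104); print(t.sum(),P[t].mean(0),cv2.minAreaRect((P[t][:,:2]*1000).astype(np.float32)),np.median(P[t][:,2]))
yel=m&(p[...,0]>150)&(p[...,1]>130)&(p[...,2]<100);print("yel",P[yel].mean(0),cv2.fitEllipse(np.argwhere(yel)[:,::-1].astype(np.float32)))
hull=cv2.convexHull((P[yel][:,:2]*1000).astype(np.float32));print(cv2.minEnclosingCircle(hull))
top=m&(abs(P[...,2]-.06)<.006)&(D>0);print("top",cv2.minAreaRect((P[top][:,:2]*1000).astype(np.float32)))
```

```text
551 [ 0.406  -0.3176  0.1093] ((399.7010498046875, -317.33978271484375), (14.890195846557617, 72.02823638916016), 85.34258270263672) 0.10938839105389969
yel [ 0.3854 -0.327   0.0612] ((258.0309753417969, 159.4713897705078), (58.442691802978516, 62.27695083618164), 3.8502371311187744)
((417.2294616699219, -345.1551818847656), 83.71089935302734)
top ((400.5445861816406, -317.400390625), (119.59932708740234, 119.87428283691406), 89.69219970703125)
```

View pics/c4.png

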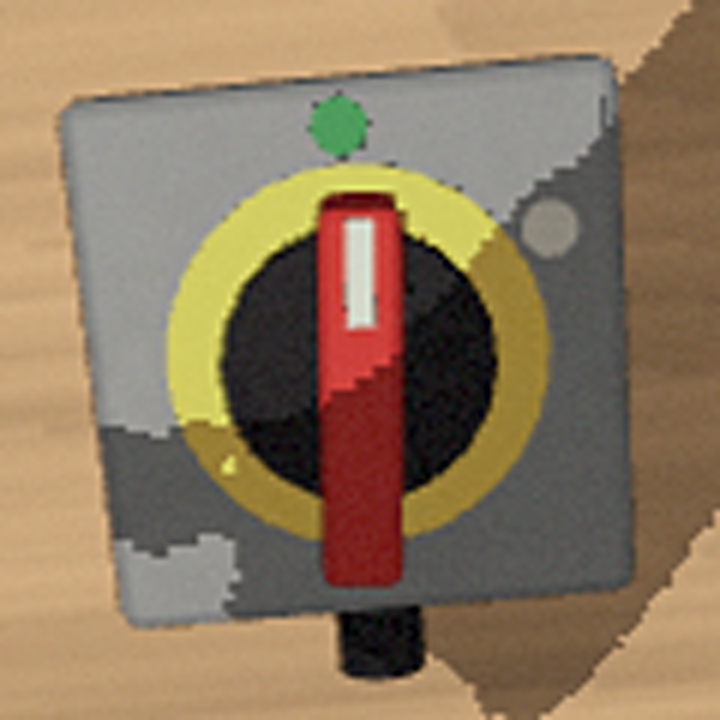

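```bash
python3 -m jog '40 5 3 -.1 0 0 60;40 5.5 2.5 0 0 0 60;40 0 0 0 0 0 60;40 0 0 0 0 0 60;15 0 0 0 0 0 60' && python3 -m jog '15 0 0 0 0 0 60;0 0 0 0 0 0 60'
python3 - <<'E'
from h import *
from station import bot
st(bot);plan(bot,[.4,-.3174,.079],down(85.34))
E
```

```text
t: 3.5
eef_pos: [0.3999, -0.3135, 0.0919]
tool_rot: [0.518, -0.479, 0.519, 0.483]
contact_force: [0.3, 0.1, 1.0]
gripper_width: 0.706
t: 3.7
eef_pos: [0.4006, -0.3144, 0.0786]
tool_rot: [0.519, -0.479, 0.519, 0.482]
contact_force: [-0.7, 0.8, 0.1]
gripper_width: 0.704
t 3.7 p [ 0.4006 -0.3144  0.0786] tx [-0.003  0.003 -1.   ] tz [0.076 0.997 0.002] yaw z 85.6 q [ 0.12  0.47  0.53  2.1  -0.38  0.67  2.4 ] F [-0.7  0.8  0.1] M [-0.02 -0.   -0.01] g 0.704
rows 1 per-row turn units [ 0.047  0.022 -0.031] dist [-0.6 -3.   0.4]
[-0.4  0.4 -3. ]
```

```bash
python3 -m jog '0 0 -3 .05 0 0 60;0 0 0 0 0 0 10;0 0 0 0 0 0 10;0 0 0 0 0 0 10;0 0 0 0 0 0 10' 70 && python3 -m jog '0 0 0 0 0 0 10;0 0 0 0 0 0 10'
python3 - <<'E'
from h import *
from station import bot
st(bot);plan(bot,[.4,-.3174,.079],down(85.34))
E
```

```text
t: 4.2
eef_pos: [0.4011, -0.3186, 0.0812]
tool_rot: [0.521, -0.478, 0.52, 0.479]
contact_force: [-2.4, 6.4, 10.9]
gripper_width: 0.173
t: 4.4
eef_pos: [0.4011, -0.3186, 0.0812]
tool_rot: [0.521, -0.478, 0.52, 0.479]
contact_force: [-1.6, 6.9, 10.7]
gripper_width: 0.177
t 4.4 p [ 0.4011 -0.3186  0.0812] tx [ 0.001  0.002 -1.   ] tz [0.083 0.997 0.003] yaw z 85.2 q [ 0.13  0.47  0.53  2.09 -0.38  0.67  2.4 ] F [-1.6  6.9 10.7] M [1.09 0.28 0.05] g 0.177
rows 1 per-row turn units [-0.021  0.024  0.007] dist [-1.1  1.2 -2.2]
[2.2 1.2 1.1]
```

```bash
python3 -m jog '-3 0 0 1 0 0 10;0 0 0 1 0 0 10;0 0 0 1 0 0 10;0 0 0 1 0 0 10;0 0 0 1 0 0 10' 80 && python3 -m jog '0 0 0 1 0 0 10;0 0 0 1 0 0 10;0 0 0 1 0 0 10;0 0 0 1 0 0 10;0 0 0 1 0 0 10'
python3 - <<'E'
from h import *
from station import bot
st(bot)
E
```

```text
t: 4.9
eef_pos: [0.401, -0.3181, 0.0816]
tool_rot: [0.627, -0.326, 0.627, 0.327]
contact_force: [7.2, -1.7, -26.6]
gripper_width: 0.168
t: 5.4
eef_pos: [0.4013, -0.3179, 0.0817]
tool_rot: [0.689, -0.155, 0.69, 0.155]
contact_force: [6.7, -1.0, -22.3]
gripper_width: 0.17
t 5.4 p [ 0.4013 -0.3179  0.0817] tx [-0.002  0.001 -1.   ] tz [ 0.904  0.427 -0.001] yaw z 25.3 q [-0.08  0.55  0.82  2.1  -0.61  0.73  1.58] F [  6.7  -1.  -22.3] M [-0.44 -1.3   2.91] g 0.17
```

```bash
python3 -m jog '1.5 0 0 .2 0 0 10;0 0 0 0 0 0 10'
python3 - <<'E'
from h import *
from station import bot
st(bot)
E
python3 -m jog '0 0 0 0 0 0 60;0 0 0 0 0 0 60;0 0 0 0 0 0 60'; python3 -m jog '-45 0 0 0 0 0 60;-45 0 0 0 0 0 60;-45 0 0 0 0 0 60;-40 0 0 0 0 0 60;0 0 0 0 0 0 60'
python3 - <<'E'
from h import *
from station import bot
st(bot)
n="wrist"
c=bot.calibration(n);p,d=bot.read_camera(n)
np.savez(f"pics/{n}2.npz",p=p,d=d,T=c["T"],k=[c["fx"],c["fy"],c["cx"],c["cy"]])
cv2.imwrite(f"pics/{n}2.png",p[...,::-1])
plan(bot,[.42,-.06,.30],down(0))
E
```

```text
t: 5.6
eef_pos: [0.4013, -0.318, 0.0815]
tool_rot: [0.691, -0.15, 0.691, 0.151]
contact_force: [1.8, 4.1, -3.1]
gripper_width: 0.17
t 5.6 p [ 0.4013 -0.318   0.0815] tx [-0.002  0.002 -1.   ] tz [ 0.91   0.416 -0.001] yaw z 24.6 q [-0.08  0.56  0.82  2.1  -0.61  0.74  1.57] F [ 1.8  4.1 -3.1] M [ 0.84 -0.51  3.26] g 0.17
t: 5.9
eef_pos: [0.4001, -0.3211, 0.0823]
tool_rot: [0.692, -0.146, 0.692, 0.145]
contact_force: [-0.4, 0.3, -0.2]
gripper_width: 0.679
t: 6.4
eef_pos: [0.4021, -0.3231, 0.2618]
tool_rot: [0.695, -0.148, 0.689, 0.144]
contact_force: [0.3, 0.2, 0.9]
gripper_width: 0.701
t 6.4 p [ 0.4021 -0.3231  0.2618] tx [ 0.009 -0.004 -1.   ] tz [0.915 0.403 0.007] yaw z 23.8 q [-0.35  0.3   1.11  1.95 -0.31  1.07  1.32] F [0.3 0.2 0.9] M [ 0.03 -0.    0.  ] g 0.701
rows 6 per-row turn units [0.662 0.009 0.004] dist [ 18.7 261.5  40.7]
[-6.8 38.6 20.5]
[-6.8 39.9 17.8]
[-6.8 41.1 15. ]
[-6.8 42.  12.1]
[-6.8 42.7  9.1]
[-6.8 43.3  6.1]
```

View pics/wrist2.png

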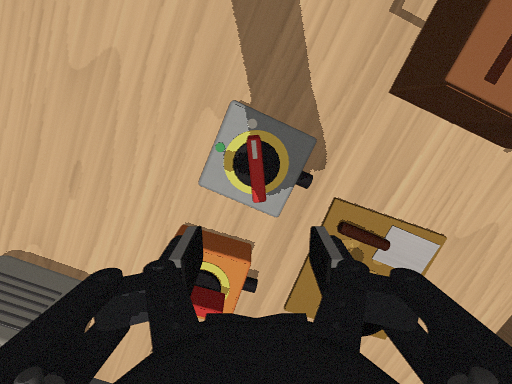

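The handle's white end now points at the white dot (253,123), so it reads off. I'll measure the angle.

Run:
```python
from h import *
p,P,D=cloud("wrist2");p=p.astype(int)
m=np.zeros(D.shape,bool);m[110:215,205:310]=1
t=m&(p[...,0]>110)&(p[...,1]<60)&(D>0)&(P[...,2]>.102)
r=cv2.minAreaRect((P[t][:,:2]*1000).astype(np.float32));print(r)
```

```text
((400.3531799316406, -316.8443908691406), (14.304315567016602, 71.697265625), 29.46795654296875)
```

```bash
python3 -m jog '-7 39 20 .66 0 0 60;-7 40 18 .66 0 0 60;-7 41 15 .66 0 0 60;-7 42 12 .66 0 0 60;-7 43 9 .66 0 0 60' && python3 -m jog '-7 43 6 .66 0 0 60;0 0 0 0 0 0 60;0 0 0 0 0 0 60'
python3 - <<'E'
from h import *
from station import bot
st(bot)
n="wrist"
c=bot.calibration(n);p,d=bot.read_camera(n)
np.savez(f"pics/{n}3.npz",p=p,d=d,T=c["T"],k=[c["fx"],c["fy"],c["cx"],c["cy"]])
cv2.imwrite(f"pics/{n}3.png",p[...,::-1])
E
```

```text
t: 6.95
eef_pos: [0.4046, -0.1624, 0.2846]
tool_rot: [0.701, -0.061, 0.707, 0.064]
contact_force: [0.0, 0.3, -0.1]
gripper_width: 0.697
t: 7.25
eef_pos: [0.4032, -0.1185, 0.2922]
tool_rot: [0.703, -0.038, 0.709, 0.042]
contact_force: [0.6, -1.0, 0.4]
gripper_width: 0.705
t 7.25 p [ 0.4032 -0.1185  0.2922] tx [-0.007  0.004 -1.   ] tz [ 0.994  0.113 -0.007] yaw z 6.5 q [-0.98 -0.15  1.06  2.09  0.14  1.14  0.12] F [ 0.6 -1.   0.4] M [-0.03 -0.01 -0.02] g 0.705
```

View pics/wrist3.png

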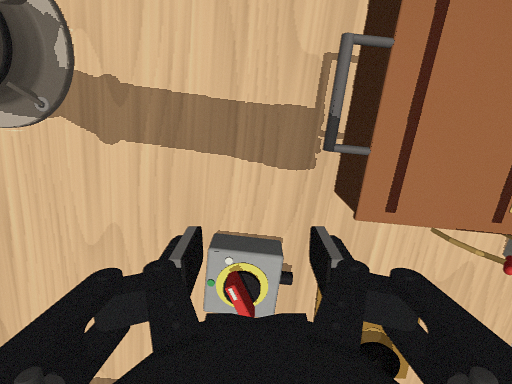

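Run:
```python
from h import *
np.set_printoptions(precision=4,suppress=True)
for n,(a,b,c,d) in {"wrist1":(105,205,205,310),"wrist2":(95,220,195,320),"wrist3":(230,315,195,285)}.items():
    p,P,D=cloud(n);p=p.astype(int)
    m=np.zeros(D.shape,bool);m[a:b,c:d]=1
    t=m&(p[...,0]>90)&(p[...,1]<60)&(D>0)&(P[...,2]>.102)
    top=m&(abs(P[...,2]-.06)<.004)&(D>0)
    print(n,cv2.minAreaRect((P[t][:,:2]*1000).astype(np.float32)),cv2.minAreaRect((P[top][:,:2]*1000).astype(np.float32)))
    def dot(lo):
        k=m&lo&top; return P[k].mean(0)[:2],k.sum()
    print("green",dot((p[...,1]>p[...,0]+30)))
p,P,D=cloud("wrist3");p=p.astype(int)
m=np.zeros(D.shape,bool);m[20:165,320:362]=1
b=m&(D>0)&(P[...,2]>.115)&(P[...,2]<.145)&(p.max(2)<110)
Q=P[b];print(b.sum(),Q.mean(0),cv2.minAreaRect((Q[:,:2]*1000).astype(np.float32)),np.median(Q[:,2]))
l=(D>0)&(abs(P[...,2]-.13)<.004)&(P[...,0]>.5)&(p[...,0]-p[...,2]>30)
L=P[l];print(cv2.minAreaRect((L[:,:2]*1000).astype(np.float32)),L[:,0].min(),L[:,1].min())
for y0 in(-.14,-.1,-.05,0,.03):
    s=abs(L[:,1]-y0)<.004
    if s.any(): print(y0,L[s][:,0].min())
for n in("side0",):
    p,P,D=cloud(n);p=p.astype(int)
    l=(D>0)&(abs(P[...,2]-.13)<.005)&(P[...,0]>.4)&(P[...,0]<.9)&(abs(P[...,1])<.22)
    L=P[l]
    for y0 in(-.12,-.05,0,.05,.1):
        s=abs(L[:,1]-y0)<.005
        if s.any(): print(y0,L[s][:,0].min(),L[s][:,0].max())
```

```text
wrist1 ((400.2542724609375, -317.390625), (14.901663780212402, 73.19877624511719), 85.34258270263672) ((400.2891540527344, -317.2611083984375), (118.44651794433594, 118.64869689941406), 89.94896697998047)
green (array([ 0.3507, -0.3167]), np.int64(74))
wrist2 ((400.17767333984375, -316.6824645996094), (15.186574935913086, 72.25260162353516), 29.727285385131836) ((400.36932373046875, -317.1055603027344), (118.18865203857422, 118.3509521484375), 89.64299011230469)
green (array([ 0.3506, -0.3168]), np.int64(74))
wrist3 ((396.6791076660156, -308.81219482421875), (15.334012031555176, 56.791351318359375), 29.702835083007812) ((400.45904541015625, -316.0162658691406), (118.3686752319336, 118.17068481445312), 89.81073760986328)
green (array([ 0.3508, -0.3168]), np.int64(45))
1792 [ 0.481  -0.0228  0.1294] ((493.0919189453125, -20.78083038330078), (44.18227005004883, 120.814453125), 1.8849494457244873) 0.12964411422160832
((611.0801391601562, -42.91261291503906), (194.44227600097656, 250.66546630859375), 6.319636344909668) 0.5217364257888757 -0.1667895544863891
-0.14 0.5248758093152739
-0.1 0.5242104178143041
-0.05 0.5239665127129027
0 0.523137407209117
0.03 0.5229365122953349
-0.12 0.5250530451817443 0.7329752098676936
-0.05 0.4731248028518872 0.7339097594127889
0 0.47325919679160056 0.7311457875950552
0.05 0.5233242144338555 0.7343620510569967
0.1 0.5230417546893084 0.7314548276360322
```

Run:
```python
from h import *
from station import bot
plan(bot,[.479,-.021,.20],down(0.6),4)
```

```text
rows 4 per-row turn units [ 0.237 -0.019 -0.011] dist [ 76.   99.2 -92.1]
[23.  22.5 21.8]
[23.  23.  21.2]
[23.  23.6 20.5]
[23.  24.1 19.9]
```

```bash
python3 -m jog '10 22.5 22 .24 0 0 40;25 23 21 .24 0 0 40;28 23.5 20.5 .24 0 0 40;28 24 20 .24 0 0 40;0 0 0 0 0 0 40'
python3 - <<'E'
from h import *
from station import bot
st(bot);plan(bot,[.479,-.021,.108],down(0.6),5)
E
```

```text
t: 7.8
eef_pos: [0.4795, -0.0197, 0.1974]
tool_rot: [0.702, -0.005, 0.712, 0.002]
contact_force: [-0.6, 0.1, -0.2]
gripper_width: 0.468
t 7.8 p [ 0.4795 -0.0197  0.1974] tx [-0.014 -0.004 -1.   ] tz [ 1.     0.01  -0.014] yaw z 0.6 q [-0.96  0.33  1.07  2.08 -0.36  0.94  0.31] F [-0.6  0.1 -0.2] M [-0.06  0.03 -0.  ] g 0.468
rows 5 per-row turn units [-0.    -0.026  0.007] dist [ -0.5  -1.3 -89.4]
[17.9 -0.2  0.1]
[17.9 -0.2  0.1]
[17.9 -0.2  0. ]
[17.9 -0.2 -0. ]
[17.9 -0.2 -0. ]
```

Run:
```python
from h import *
from station import bot
ims=[]
for n in("wrist","side"):
    c=bot.calibration(n);p,d=bot.read_camera(n)
    np.savez(f"pics/{n}4.npz",p=p,d=d,T=c["T"],k=[c["fx"],c["fy"],c["cx"],c["cy"]])
    if n=="side":p=cv2.resize(p[120:240,200:340],(448,384))
    ims.append(cv2.resize(p,None,fx=.8,fy=.8))
cv2.imwrite("pics/v4.png",np.hstack(ims)[...,::-1])
p,P,D=cloud("wrist4");p=p.astype(int)
b=(D>0)&(P[...,2]>.115)&(P[...,2]<.145)&(P[...,0]<.51)&(P[...,0]>.44)&(abs(P[...,1]+.02)<.05)
print(b.sum(),cv2.minAreaRect((P[b][:,:2]*1000).astype(np.float32)))
```

```text
1934 ((479.0428771972656, -19.955238342285156), (13.98012638092041, 99.9688491821289), 1.029308557510376)
```

View pics/v4.png

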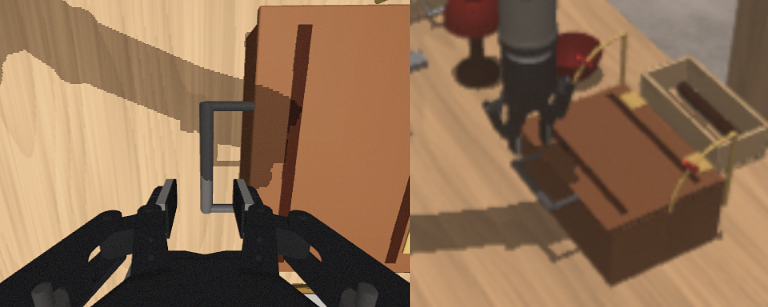

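```bash
python3 -m jog '20 0 0 0 0 0 40;20 0 0 0 0 0 40;20 0 0 0 0 0 40;18 0 0 0 0 0 40;12 -.5 0 0 0 0 40' && python3 -m jog '0 0 0 0 0 0 40'
python3 - <<'E'
from h import *
from station import bot
st(bot);plan(bot,[.479,-.021,.108],down(0.6),1)
E
```

```text
t: 8.4
eef_pos: [0.4789, -0.0226, 0.112]
tool_rot: [0.705, -0.001, 0.709, 0.004]
contact_force: [-1.2, -0.7, 0.4]
gripper_width: 0.467
t: 8.5
eef_pos: [0.4784, -0.0221, 0.1117]
tool_rot: [0.705, -0.001, 0.71, 0.004]
contact_force: [-0.1, 0.2, 0.1]
gripper_width: 0.465
t 8.5 p [ 0.4784 -0.0221  0.1117] tx [-0.007  0.004 -1.   ] tz [ 1.     0.007 -0.007] yaw z 0.4 q [-0.79  0.46  0.9   2.16 -0.54  0.76  0.47] F [-0.1  0.2  0.1] M [-0.06 -0.04  0.03] g 0.465
rows 1 per-row turn units [-0.033 -0.068 -0.036] dist [ 0.6  1.1 -3.7]
[3.7 1.1 0.6]
```

```bash
python3 -m jog '4 0 .6 0 0 0 40;0 0 0 0 0 0 5;0 0 0 0 0 0 5;0 0 0 0 0 0 5;0 0 0 0 0 0 5' 60
python3 - <<'E'
from h import *
from station import bot
st(bot)
E
```

```text
t: 9.0
eef_pos: [0.4802, -0.0207, 0.1083]
tool_rot: [0.705, -0.002, 0.709, 0.005]
contact_force: [-2.1, -0.6, 6.3]
gripper_width: 0.139
t 9.0 p [ 0.4802 -0.0207  0.1083] tx [-0.006  0.004 -1.   ] tz [ 1.     0.01  -0.006] yaw z 0.6 q [-0.79  0.47  0.89  2.16 -0.55  0.76  0.48] F [-2.1 -0.6  6.3] M [-0.05  0.25  0.02] g 0.139
```

Run:
```python
import numpy as np
t=np.radians(np.linspace(0,45,11));x=-255*np.cos(t)+5.5*np.sin(t);z=255*np.sin(t)+5.5*np.cos(t)
print(np.c_[-np.diff(z),np.diff(x)].round(1))
```

```text
[[-20.    1.2]
 [-19.8   2.8]
 [-19.6   4.3]
 [-19.2   5.9]
 [-18.6   7.3]
 [-18.    8.8]
 [-17.3  10.2]
 [-16.4  11.5]
 [-15.5  12.7]
 [-14.4  13.9]]
```

```bash
python3 -m jog '-20 0 1.2 0 0 0 5;-20 0 2.8 0 0 0 5;-19.5 0 4.3 0 0 0 5'
python3 - <<'E'
from h import *
from station import bot
st(bot)
E
```

```text
t: 9.3
eef_pos: [0.4878, -0.0206, 0.1676]
tool_rot: [0.704, -0.002, 0.71, 0.005]
contact_force: [4.1, 1.4, -5.1]
gripper_width: 0.146
t 9.3 p [ 0.4878 -0.0206  0.1676] tx [-0.008  0.004 -1.   ] tz [ 1.     0.01  -0.008] yaw z 0.6 q [-0.88  0.39  1.    2.1  -0.43  0.88  0.38] F [ 4.1  1.4 -5.1] M [ 0.22 -0.14  0.04] g 0.146
```

```bash
python3 -m jog '-19 0 5.9 0 0 0 5;-18.6 0 7.3 0 0 0 5;-18 0 8.8 0 0 0 5;-17.3 0 10.2 0 0 0 5'
python3 - <<'E'
from h import *
from station import bot
st(bot)
E
```

```text
t: 9.7
eef_pos: [0.5172, -0.0202, 0.2392]
tool_rot: [0.701, -0.001, 0.713, 0.006]
contact_force: [-7.8, 2.1, 0.8]
gripper_width: 0.14
t 9.7 p [ 0.5172 -0.0202  0.2392] tx [-0.016  0.006 -1.   ] tz [ 1.     0.01  -0.016] yaw z 0.6 q [-0.92  0.35  1.06  1.95 -0.36  1.06  0.31] F [-7.8  2.1  0.8] M [0.35 2.21 0.03] g 0.14
```

```bash
python3 -m jog '-16.4 0 11.5 0 0 0 5;-15.5 0 12.7 0 0 0 5;-14.4 0 13.9 0 0 0 5;0 0 0 0 0 0 5;0 0 0 0 0 0 5'
python3 - <<'E'
from h import *
from station import bot
st(bot)
ims=[]
for n in("scene","side"):
    c=bot.calibration(n);p,d=bot.read_camera(n)
    np.savez(f"pics/{n}5.npz",p=p,d=d,T=c["T"],k=[c["fx"],c["fy"],c["cx"],c["cy"]])
    ims.append(cv2.resize(p[120:270,200:340] if n=="scene" else p[90:240,210:350],(400,428)))
cv2.imwrite("pics/v5.png",np.hstack(ims)[...,::-1])
g=pose(bot)[0]; bz=g[2]+.019; print("theta est",np.degrees(np.arctan2(bz-.12,.7336-g[0]))-1.2)
for n in("scene5","side5"):
    p,P,D=cloud(n);p=p.astype(int)
    m=(D>0)&(p[...,0]-p[...,2]>25)&(P[...,0]>.56)&(P[...,0]<.72)&(P[...,1]>-.14)&(P[...,1]<.10)&(P[...,2]>.15)&(P[...,2]<.32)
    Q=P[m]
    for _ in range(4):
        A=np.c_[Q[:,0],Q[:,1],np.ones(len(Q))];s=np.linalg.lstsq(A,Q[:,2],rcond=None)[0];Q=Q[abs(A@s-Q[:,2])<.008]
    print(n,m.sum(),len(Q),"slope deg",np.degrees(np.arctan(-s[0])))
st(bot)
E
```

```text
t: 10.2
eef_pos: [0.5523, -0.0197, 0.2857]
tool_rot: [0.698, 0.0, 0.716, 0.007]
contact_force: [-30.2, 5.2, 24.8]
gripper_width: 0.135
t 10.2 p [ 0.5523 -0.0197  0.2857] tx [-0.024  0.01  -1.   ] tz [ 1.     0.009 -0.024] yaw z 0.5 q [-0.88  0.38  1.06  1.81 -0.36  1.19  0.31] F [-30.2   5.2  24.8] M [1.17 6.79 0.  ] g 0.135
theta est 44.2495812384624
scene5 4305 4136 slope deg 42.876060637108125
side5 430 419 slope deg 42.23666865893207
t 10.3 p [ 0.552  -0.0197  0.2854] tx [-0.025  0.01  -1.   ] tz [ 1.     0.009 -0.025] yaw z 0.5 q [-0.88  0.38  1.06  1.82 -0.36  1.19  0.31] F [-30.7   5.4  24.9] M [1.16 6.68 0.07] g 0.137
```

View pics/v5.png

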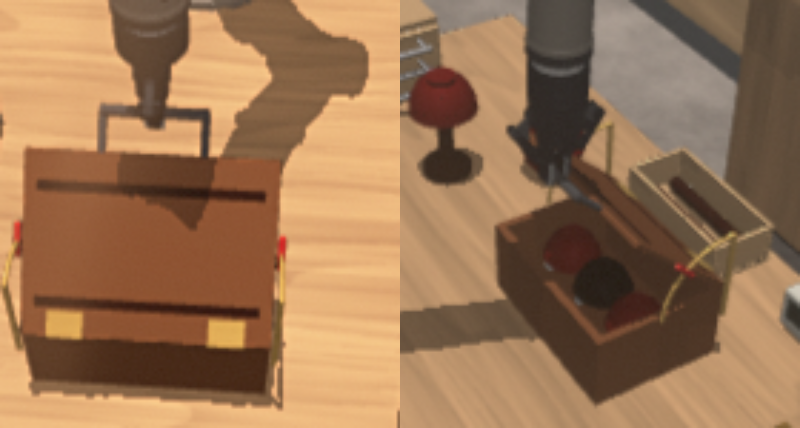

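Pressing radially with about 38 N, so I'll back the tool off outward and slightly up.

```bash
python3 -m jog '-3 0 -2 0 0 0 5;-3 0 0 0 0 0 5;0 0 0 0 0 0 5'
python3 - <<'E'
from h import *
from station import bot
st(bot)
E
```

```text
t: 10.6
eef_pos: [0.5578, -0.0196, 0.2919]
tool_rot: [0.705, -0.002, 0.709, 0.006]
contact_force: [-1.1, 3.3, -1.7]
gripper_width: 0.136
t 10.6 p [ 0.5578 -0.0196  0.2919] tx [-0.006  0.005 -1.   ] tz [ 1.     0.011 -0.006] yaw z 0.6 q [-0.89  0.37  1.07  1.81 -0.35  1.18  0.3 ] F [-1.1  3.3 -1.7] M [0.67 0.12 0.04] g 0.136
```

```bash
python3 -m jog '0 0 0 0 0 0 5;0 0 0 0 0 0 5;0 0 0 0 0 0 5;0 0 0 0 0 0 5;0 0 0 0 0 0 5'
python3 - <<'E'
from h import *
from station import bot
st(bot)
ims=[]
for n in("scene","side"):
    c=bot.calibration(n);p,d=bot.read_camera(n)
    np.savez(f"pics/{n}6.npz",p=p,d=d,T=c["T"],k=[c["fx"],c["fy"],c["cx"],c["cy"]])
    ims.append(cv2.resize(p[120:270,150:430] if n=="scene" else p[80:350,150:400],(400,428 if n!="scene" else 428)))
cv2.imwrite("pics/v6.png",np.hstack(ims)[...,::-1])
g=pose(bot)[0]; bz=g[2]+.019; print("theta est",np.degrees(np.arctan2(bz-.12,.7336-g[0]))-1.2)
for n in("scene6","side6"):
    p,P,D=cloud(n);p=p.astype(int)
    m=(D>0)&(p[...,0]-p[...,2]>25)&(P[...,0]>.56)&(P[...,0]<.72)&(P[...,1]>-.14)&(P[...,1]<.10)&(P[...,2]>.15)&(P[...,2]<.32)
    Q=P[m]
    for _ in range(4):
        A=np.c_[Q[:,0],Q[:,1],np.ones(len(Q))];s=np.linalg.lstsq(A,Q[:,2],rcond=None)[0];Q=Q[abs(A@s-Q[:,2])<.008]
    print(n,len(Q),"slope deg",np.degrees(np.arctan(-s[0])))
# handle and bystander changes
for n in("scene","side"):
    a,b=cloud(n+"0"),cloud(n+"6")
    if n=="side":
        p,P,D=b;p=p.astype(int)
        t=(D>0)&(p[...,0]>100)&(p[...,1]<70)&(P[...,2]>.1)&(np.hypot(P[...,0]-.4,P[...,1]+.317)<.05)
        print("handle",cv2.minAreaRect((P[t][:,:2]*1000).astype(np.float32)))
st(bot)
E
```

```text
t: 11.1
eef_pos: [0.5576, -0.0197, 0.2917]
tool_rot: [0.705, -0.002, 0.71, 0.005]
contact_force: [-1.3, 5.8, -0.3]
gripper_width: 0.14
t 11.1 p [ 0.5576 -0.0197  0.2917] tx [-0.007  0.005 -1.   ] tz [ 1.     0.01  -0.007] yaw z 0.6 q [-0.89  0.37  1.07  1.81 -0.35  1.18  0.3 ] F [-1.3  5.8 -0.3] M [1.11 0.28 0.05] g 0.14
theta est 46.09001477798503
scene6 4134 slope deg 44.54611231681055
side6 346 slope deg 44.14733849422113
handle ((400.9878234863281, -320.5040588378906), (16.507965087890625, 69.32024383544922), 30.504213333129883)
t 11.2 p [ 0.5576 -0.0197  0.2917] tx [-0.007  0.005 -1.   ] tz [ 1.     0.01  -0.007] yaw z 0.6 q [-0.89  0.37  1.07  1.81 -0.35  1.18  0.3 ] F [-1.4  5.3 -1.5] M [1.12 0.27 0.1 ] g 0.134
```

View pics/v6.png

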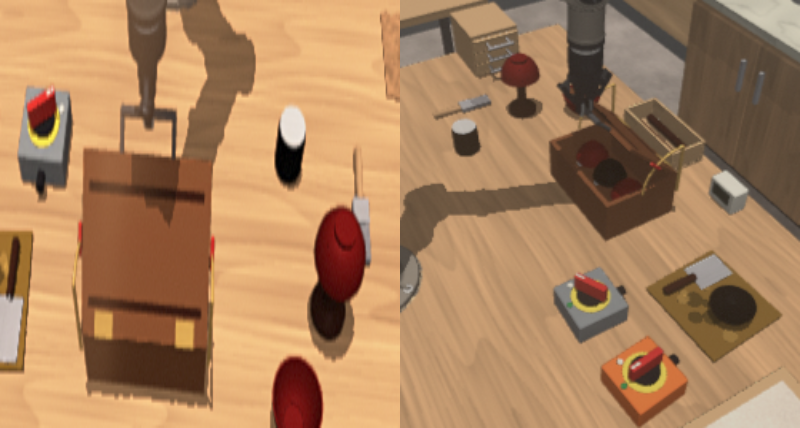

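The lid stands at about 45° with the bar in the gripper. It's steady, the isolator is at off, and the bystanders look undisturbed, so I'm handing in.

Run:
```python
from station import bot
print(bot.hand_in())
```

```text
the job is handed in; nothing more can be done
None
```

I turned the isolator clockwise to its off stop while the lid was still shut. I then gripped the lid's bar, raised the lid to about 45° and handed in at about 11.2 s of the 48 s, still holding it. No verdict was reported.

- **Isolator:** its white end points at the white dot. In the wrist pictures the handle turned only about 56°. It had started about 4–5° past the box axis, though, so measured against the box it now stands at about 60° (1.04 rad). A last side-camera check agreed to within about 1°.
- **Lid angle:** 44.5° from the scene camera, 44.1° from the side camera and 46.1° from the arm pose, all inside the 38–52° band.
- **Steadiness:** the tool position changed by about 0.2 mm over the last 0.6 s, and the gripper is closed on the bar at the 60 N setting.
- **Force on the way:** when the lid first reached about 43° the wrist force rose to about 40 N, because my arc ran slightly too close to the hinge. I eased the tool outward and up, and it settled at about 6 N.
- **Bystanders:** none looked moved in the last scene and side pictures. I judged this by eye and did not measure it.

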